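# Wedge up a bearing casting on the surface plate

### The arm

A 6-joint arm with a two-finger parallel gripper is mounted at the origin on the work surface. World frame = base frame: x ahead of the robot, y to its left, z up, the work surface at z = 0. Lengths are in m, angles in rad, forces in N, time in s.
With the tool pointing down it reaches from about 0.4 to 0.825 m from the base axis. Payload 7 kg.
Tool frame: the origin (TCP) lies at the centre of the arm's flange, where the gripper is bolted on; the fingertips stand 178 mm ahead of it and the grasp point (between the pads) lies arm.tcp_to_grasp ahead of it (arm.tcp_to_grasp is the distance from the TCP to the grasp point, in m); z points along the fingers, y is the direction in which the jaws open and shut (so a half turn about z gives the same grasp; the last joint's range is limited). The gripper opens to 88 mm and grips with 3 to 60 N. Pads are 19 mm wide; open, the fingers measure 130 mm over their backs; the gripper's body (78 mm by 193 mm) begins 47 mm behind the grasp point.
Start: joints at [-1.002, 0.359, 0.012, 0, -1.224, -0.288], TCP at [0.187, -0.649, 0.405] pointing down, gripper open.
Joint ranges: [-3.07, 3.07], [-1.43, 2.12], [-1.02, 1.25], [-3.03, 1.67], [-3.05, -0], [-3.03, 3.03]. Speed limits (rad/s): [2.39, 2.39, 3.01, 3.14, 3.14, 3.14].

### API

Orientations are given as [roll, pitch, yaw] about the fixed x, y, z axes, in that order (R = Rz(yaw) Ry(pitch) Rx(roll)).
In Python, from station import arm gives the robot as it stands.
- The arm moves only by the tool move_arm, never from a script. Its argument "deltas" is a list of rows, each a list of 6 numbers: the shift along the world's x, y, z in mm, then the turn, a rotation vector about the world's x, y, z in degrees. In form: [[tx, ty, tz, ax, ay, az], ...]. A call has exactly 5 rows; each row shifts and turns the commanded pose from where the row before left it; what a row does not reach is not made up. A row lasts 1/12 s, in which the tool goes at most 41.7 mm and 7.16 degrees, less where a joint would pass 70% of its speed; a pose out of reach is approached as far as the arm can. A call with a gripper value outside its range is refused whole. "claw" is the closure in counts, from 0 (fully open) to 255 (shut), set as the call begins (left out, the last holds). The fingers move at their own pace and stop on an object; "squeeze" is the grip in N (left out, the last holds). Time passes only in rows, so rows that do not move let the fingers close, or fill a call up. It gives the time, the measured TCP pose, the force and the opening at its end, in the units of the state.
- arm.get_state(): the state, without advancing time (a new reading comes with each control period).
- arm.grab_frame(name): name is "scene" or "top" or "wrist"; returns the picture (400x640x3 uint8, red, green, blue); there is no depth.
- arm.calibration(name): a dict with "intrinsics" (3x3 intrinsics, pixels), "T" (4x4, takes a point from camera to world coordinates); the wrist camera has in their place "mount" (4x4, takes a point from camera to tool coordinates, whose origin is the TCP and whose axes are the flange's). Camera axes: x right, y up, looking along -z (the intrinsics and any distortion apply to the point x, -y, -z); pixel columns grow to the right and rows downward; lengths in m; the calibration is good to about 2 mm. The wrist camera is an equidistant fisheye: a pixel r from the principal point sees the ray r / f radians off the axis. A picture is of the moment at which its call begins: read the wrist's pose just before it. calibration takes no time and is no camera call.
- arm.job_done(): hands the job in, once; it reports no verdict.
Trained networks look in the newest picture that a camera, given by its name, has taken for a name from the list of things; names that differ only in an ending like _2 or _b are one class to them, and where a whole thing is asked for, a point or a joint stands for the part that bears it (a point fixed in the world has none). Each returns a list of dicts, best first, with "score" (0 to 1); they miss things now and then, are a little off and sometimes report something else, mostly with a low value. They report only what shows in the picture. A call takes as long as a camera call. They do not tell look-alikes from the thing itself.
- arm.spot_in(thing, camera): "xy" ([column, row] in pixels, amid what is visible of it).
- arm.masks_of(thing, camera): "pixels" (400x640 bool, what is visible of it) and "xy" ([column, row] in pixels, amid what is visible of it).
- arm.spot_point(thing, camera): "xy" ([column, row] in pixels: a listed point, or the origin of a listed thing).
The state is a dict: "t": time; "q": joint angles; "qd": joint speeds; "joint_efforts": joint torques, N m; "eef_pos": TCP position; "ee_rot": TCP orientation; "force": force on the tool from outside, world axes, zero at the start; "moment": the same for the moment, N m; "width": finger opening in m.
Only numpy, scipy, OpenCV 4.12 (cv2) and the standard library are available. Lean on these libraries where they do the work, as an engineer would, in place of code of your own. Each camera call takes 0.05 s, during which the arm holds its last target. There are 200 camera calls.

### The job

Pick up the steel levelling wedge and slide it, thin end first and lying flat on the surface plate, into the open channel between the two front feet of the grey bearing casting, until both front feet just lift off the plate - only a few millimetres - while the back foot stays down on the plate, square against the stop bar. Keep hold of the wedge: the job finishes with the gripper still gripping it in place under the casting. Do not push or lift the casting with the robot itself, and leave the other tools where they stand.

Things in the scene. Friction and masses are not known exactly. Their poses are not given: they have to be found in the camera images.
- plate: Dark cast-iron surface plate, fixed, 500 (x) x 900 (y) x 40 mm; its flat top is 40 mm above the work surface and all the work lies on it. A fixed tin chest with its flap open, 145 mm high, stands on its far left part (x over 0.58 m, y over 0.19 m). Origin: centre of its underside.
- stop: Ground steel stop bar, bolted to the plate, 25 (own x) x 170 (own y) x 25 mm high with two bolt heads 7 mm high on top. Origin: centre of its underside. Its face towards -x (the robot side) backs the casting.
- casting: Grey bearing-bracket casting, loose, 0.6-0.95 kg, 120 (own x) x 80 (own y) x 64 mm; origin under its middle, level with the feet's undersides. Own +x points to the stop bar, back face within 1 mm of it. Slab 10 to 22 mm above the plate, on two front feet (own x -60 to -45, 14 wide, at own y +-33; open channel 52 wide, 10 high between them) and one full-width back foot (own x 45 to 60).
- lip (a point): Middle of the lower front edge of the casting's slab, 10 mm above the plate at the start: the edge that rides up the wedge.
- foot_left (a point): Middle of the underside of the casting's front foot at own y = +33 mm; 0 mm above the plate at the start.
- foot_right (a point): The same for the front foot at own y = -33 mm.
- heel (a point): Middle of the lower back edge of the casting (own x = +60 mm, underside of the back foot): the edge about which the casting tips up.
- wedge: Bright steel wedge, loose, about 0.45 kg, 120 (own x) x 30 (own y) mm, flat underside. A ramp rises evenly from 3 mm at the thin end (own x = +60) to 23 mm (own x = -20), 1 mm in 4; behind it a plain grip block 40 long, 30 wide, 32 mm high (own x -60 to -20). Origin: centre of the underside.
- wedge_tip (a point): Middle of the bottom edge of the wedge's thin end (own x = +60 mm, z = 0). The casting begins to lift when this has gone 28 mm past the lip, then 1 mm for each further 4 mm.
- wedge_grip (a point): Centre of the wedge's grip block (own x = -40 mm, 16 mm above the underside): take it here across the 30 mm width.
- block123: Polished steel 1-2-3 block, 50 x 75 x 25 mm with dark holes, loose; a bystander. Origin: centre of its underside.
- scriber: Brass plumb-shaped scriber holder, 40 mm across, 85 mm high, standing loose; a bystander. Origin: centre of its underside.
- gauge: Black surface gauge, base 75 x 60 mm with a 186 mm high pillar and an inclined scriber, loose; a bystander. Origin: centre of its underside.
There are look-alikes about, which are no part of the job. Several things have the shape of the casting; the one meant has the colours described above.

How it is judged:
By the outcome, as a careful person would: the job done as asked, in the order asked, and still so for the second after the job is handed in, while the arm keeps its last pose, push and grip.
It also fails if it takes over 56 s, if anything falls off the work surface, if the arm or the gripper's body presses on something with over 40 N, if the wrist force passes 120 N, or if a joint passes its speed limit or range.

## Working session

There is one attempt and no reset: what is moved stays moved. The work goes in short steps, Python scripts to look and compute and a tool call to move; the robot and the scene stay as the last step left them, time stands still between calls to the robot, and variables do not carry over. Pictures are saved under pics/ and viewed, about 8 in all and at most 12, crops included, and the job is handed in when it is done.

Besides the shell and the picture viewer there is one more tool, called after "Emit:" as name(argument=value, ...) on one line, values as JSON. move_arm: Moves the arm, as the interface text tells. Its arguments: {"type":"object","properties":{"deltas":{"type":"array","items":{"type":"array","items":{"type":"number"}}},"claw":{"type":"number"},"squeeze":{"type":"number"}},"required":["deltas"]}

```bash
mkdir -p pics
cat > h.py <<'E'
import numpy as np,cv2
from station import arm
from scipy.spatial.transform import Rotation as R
def save(n,im): cv2.imwrite('pics/'+n+'.png',cv2.cvtColor(im,cv2.COLOR_RGB2BGR))
def ray(cam,xy,st=None):
    c=arm.calibration(cam);K=np.array(c['intrinsics'])
    u=(xy[0]-K[0,2])/K[0,0];v=(xy[1]-K[1,2])/K[1,1]
    if cam=='wrist':
        r=np.hypot(u,v);s=np.sin(r)/max(r,1e-9)
        d=np.array([u*s,-v*s,-np.cos(r)])
        T=np.eye(4);T[:3,:3]=R.from_euler('xyz',st['ee_rot']).as_matrix();T[:3,3]=st['eef_pos'];T=T@np.array(c['mount'])
    else: d=np.array([u,-v,-1]);T=np.array(c['T'])
    return T[:3,3],T[:3,:3]@d
def hit(cam,xy,z,st=None):
    o,d=ray(cam,xy,st);return o+d*(z-o[2])/d[2]
E
python3 - <<'E'
from h import *
print(arm.tcp_to_grasp,arm.get_state()); print({k:np.shape(v) for k,v in arm.calibration('top').items()})
for c in ['scene','top']:
    im=arm.grab_frame(c);save(c+'0',im)
    for t,z in [('wedge',.04),('wedge_tip',.04),('wedge_grip',.056),('casting',.04),('lip',.05),('foot_left',.04),('foot_right',.04),('heel',.04),('stop',.04)]:
        for d in arm.spot_point(t,c)[:4]: print(c,t,np.round(d['score'],2),np.round(d['xy']),np.round(hit(c,d['xy'],z),3))
E
```

```text
0.1593 {'t': 0.0, 'q': array([-1.00186610e+00,  3.59409887e-01,  1.10623010e-02, -3.44953332e-04,
       -1.22409795e+00, -2.88093285e-01]), 'qd': array([0.00074024, 0.00099569, 0.00047437, 0.00066112, 0.00040995,
       0.00017851]), 'joint_efforts': array([ 1.62617314e-03, -5.82720315e+01,  2.93067920e+01,  6.99747339e+00,
        6.91502384e-03, -1.48123891e-04]), 'eef_pos': array([ 0.18702581, -0.64837582,  0.40371   ]), 'ee_rot': array([ 3.13991927e+00, -1.57714671e-04, -2.86087307e+00]), 'force': array([ 0.17817511, -0.42545062,  0.15157245]), 'moment': array([-0.02773073, -0.00053692,  0.02636694]), 'width': 0.08774515104024092}
{'intrinsics': (3, 3), 'T': (4, 4)}
scene wedge 0.67 [371. 174.] [0.452 0.287 0.04 ]
scene wedge_tip 0.65 [375. 185.] [0.507 0.236 0.04 ]
scene wedge_grip 0.59 [368. 164.] [0.418 0.311 0.056]
scene casting 0.92 [351. 240.] [ 0.637 -0.049  0.04 ]
scene casting 0.91 [180. 234.] [ 0.253 -0.346  0.04 ]
scene casting 0.73 [326. 168.] [0.306 0.211 0.04 ]
scene lip 0.83 [195. 230.] [ 0.281 -0.314  0.05 ]
scene lip 0.75 [328. 233.] [ 0.576 -0.074  0.05 ]
scene
[... 1085 characters left out ...]
 lip 0.81 [338. 166.] [ 0.559 -0.061  0.05 ]
top lip 0.74 [405. 271.] [ 0.242 -0.266  0.05 ]
top foot_left 0.85 [417. 267.] [ 0.252 -0.305  0.04 ]
top foot_left 0.58 [320. 164.] [ 0.566 -0.006  0.04 ]
top foot_left 0.55 [239. 245.] [0.315 0.24  0.04 ]
top foot_right 0.82 [346. 160.] [ 0.581 -0.084  0.04 ]
top foot_right 0.65 [218. 244.] [0.316 0.307 0.04 ]
top foot_right 0.58 [401. 280.] [ 0.212 -0.255  0.04 ]
top heel 0.97 [331. 125.] [ 0.688 -0.037  0.04 ]
top heel 0.76 [433. 294.] [ 0.17  -0.351  0.04 ]
top heel 0.6 [228. 285.] [0.191 0.271 0.04 ]
top stop 0.84 [335. 123.] [ 0.696 -0.05   0.04 ]
top stop 0.22 [217. 210.] [0.419 0.313 0.04 ]
top stop 0.15 [330. 125.] [ 0.69  -0.035  0.04 ]
```

Run:
```python
from h import *
a=cv2.imread('pics/scene0.png');b=cv2.imread('pics/top0.png')
# crop & stack
x=cv2.resize(a[120:300,100:440],(800,424),interpolation=3);cv2.imwrite('pics/s1.png',x)
y=cv2.resize(b[90:310,180:470],(790,599),interpolation=3);cv2.imwrite('pics/t1.png',y)
```

```text
(no output)
```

View pics/t1.png

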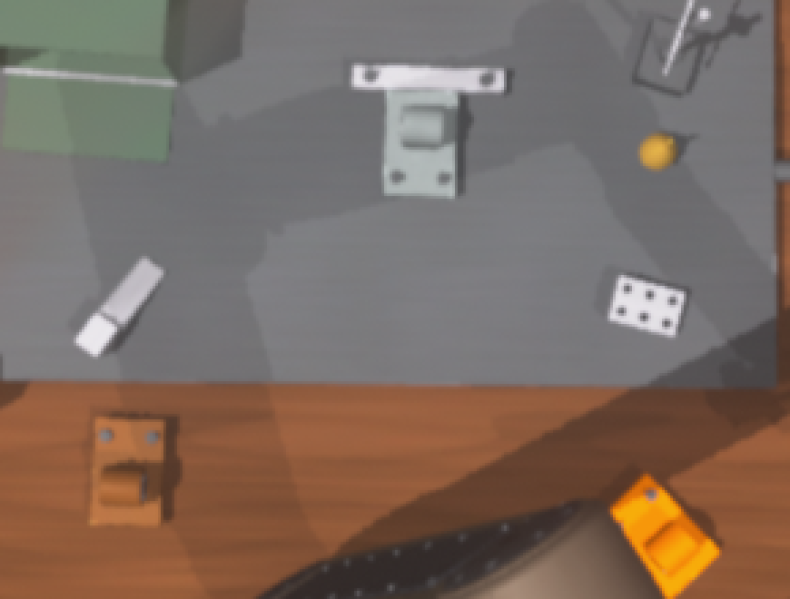

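View pics/s1.png

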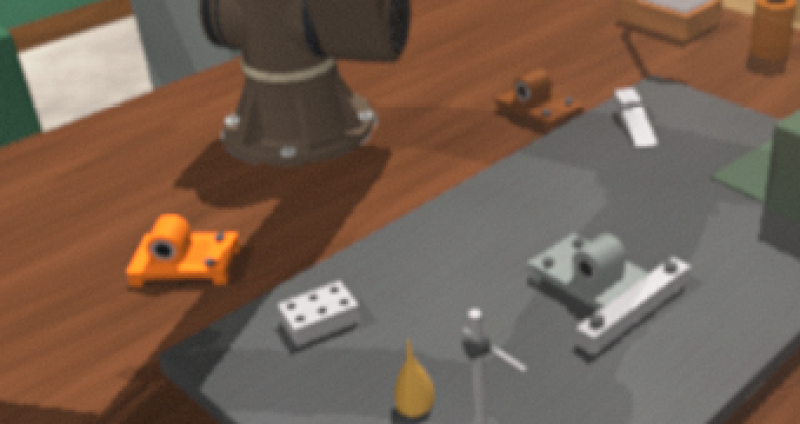

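Top picture: the grey casting against the stop is at (334,142). Its look-alikes are the orange one at (422,286) and the brown one at (226,262), both on the wood. The only wedge is at (226,201), with its grip at (214,216), its thin end near (236,187) and heading about -39°. The 1-2-3 block at (417,202) is the only thing that could be mistaken for it. I choose the bright wedge and the grey casting, and the crops confirm both. I'm moving above the wedge for a wrist view.

Emit:
move_arm(deltas=[[26, 25, 0, 0, 0, 4], [26, 25, 0, 0, 0, 4], [26, 25, 0, 0, 0, 4], [26, 25, 0, 0, 0, 4], [26, 25, 0, 0, 0, 4]], claw=0)

```text
t: 1.42
eef_pos: [0.3179, -0.5223, 0.4048]
ee_rot: [-3.141, 0.0, -2.509]
force: [1.0, -0.6, 0.7]
width: 0.0877
```

Emit:
move_arm(deltas=[[26, 25, 0, 0, 0, 4], [26, 25, 0, 0, 0, 4], [26, 25, 0, 0, 0, 4], [26, 25, 0, 0, 0, 4], [26, 25, 0, 0, 0, 4]])

```text
t: 1.83
eef_pos: [0.4481, -0.3971, 0.405]
ee_rot: [-3.141, 0.0, -2.159]
force: [0.4, -0.9, -0.1]
width: 0.0878
```

Emit:
move_arm(deltas=[[9, 35, 0, 0, 0, 4], [9, 35, 0, 0, 0, 4], [9, 35, 0, 0, 0, 4], [9, 35, 0, 0, 0, 4], [9, 35, 0, 0, 0, 4]])

```text
t: 2.25
eef_pos: [0.4921, -0.2218, 0.4049]
ee_rot: [-3.141, 0.0, -1.81]
force: [0.9, -0.2, -0.1]
width: 0.0877
```

Emit:
move_arm(deltas=[[9, 35, 0, 0, 0, 4], [9, 35, 0, 0, 0, 4], [9, 35, 0, 0, 0, 4], [9, 35, 0, 0, 0, 4], [9, 35, 0, 0, 0, 4]])

```text
t: 2.67
eef_pos: [0.5371, -0.0467, 0.4051]
ee_rot: [-3.141, 0.0, -1.461]
force: [0.7, -1.2, -0.3]
width: 0.0878
```

Emit:
move_arm(deltas=[[-12, 35, -4, 0, 0, 4.5], [-12, 35, -4, 0, 0, 4.5], [-12, 35, -4, 0, 0, 4.5], [-12, 35, -4, 0, 0, 4.5], [-12, 35, -4, 0, 0, 4.5]])

```text
t: 3.08
eef_pos: [0.4761, 0.1279, 0.3848]
ee_rot: [-3.141, 0.0, -1.068]
force: [0.8, 0.0, 0.2]
width: 0.0877
```

Emit:
move_arm(deltas=[[-12, 35, -4, 0, 0, 4.5], [-12, 35, -4, 0, 0, 4.5], [-12, 35, -4, 0, 0, 4.5], [-12, 35, -4, 0, 0, 4.5], [-12, 30, -4, 0, 0, 4.5]])

```text
t: 3.5
eef_pos: [0.4161, 0.2985, 0.3649]
ee_rot: [-3.14, -0.0, -0.675]
force: [1.0, -0.4, 0.8]
width: 0.0879
```

```bash
cat >> h.py <<'E'
def look(name):
    st=arm.get_state();im=arm.grab_frame('wrist');save(name,im);return st,im
E
python3 - <<'E'
from h import *
st,im=look('w1');print(st['t'],st['eef_pos'],np.degrees(st['ee_rot']))
for t,z in [('wedge',.04),('wedge_tip',.04),('wedge_grip',.056)]:
    for d in arm.spot_point(t,'wrist')[:2]: print(t,np.round(d['score'],2),np.round(d['xy']),np.round(hit('wrist',d['xy'],z,st),3))
m=arm.masks_of('wedge','wrist')
if m:
    print(m[0]['score'],m[0]['pixels'].sum())
    c,_=cv2.findContours(m[0]['pixels'].astype(np.uint8),0,2)
    c=max(c,key=cv2.contourArea);b=cv2.boxPoints(cv2.minAreaRect(c));print(b)
    cv2.drawContours(im,[c],-1,(255,0,0),1)
cv2.imwrite('pics/w1.png',cv2.cvtColor(im,4))
E
```

```text
3.5 [0.41609379 0.29851981 0.36487486] [-1.79936693e+02 -1.50742562e-03 -3.86484154e+01]
wedge 0.93 [306. 159.] [0.444 0.289 0.04 ]
wedge_tip 0.88 [306. 100.] [0.489 0.253 0.04 ]
wedge_grip 0.66 [310. 201.] [0.412 0.31  0.056]
0.97 4161
[[286.78214  98.44192]
 [319.9639   96.41039]
 [327.9108  226.20956]
 [294.72903 228.24109]]
```

View pics/w1.png

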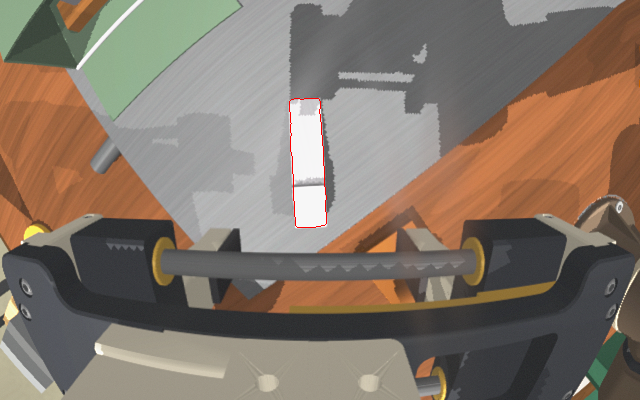

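The wedge is well seen: thin end at (290–320, 99), block front edge at y≈186, block back edge at y≈227. I'll refine the pose from these edges.

Run:
```python
from h import *
st=arm.get_state()
P=lambda x,y,z:hit('wrist',(x,y),z,st)
a=[P(290,100,.043),P(320,98.5,.043),P(293.5,186,.072),P(325,184.5,.072),P(295.5,227.5,.072),P(327,226.5,.072)]
for p in a: print(p.round(4))
t=(a[0]+a[1])/2;f=(a[2]+a[3])/2;b=(a[4]+a[5])/2;g=(f+b)/2
d=t-g;print('grip',g,'yaw',np.degrees(np.arctan2(d[1],d[0])),np.hypot(*d[:2]),np.hypot(*(f-b)[:2]),np.hypot(*(a[3]-a[2])[:2]))
print('tcp delta mm',(g-st['eef_pos'])*1000)
```

```text
[0.4998 0.2618 0.043 ]
[0.4827 0.2386 0.043 ]
[0.4357 0.3074 0.072 ]
[0.419  0.2844 0.072 ]
[0.4041 0.3316 0.072 ]
[0.3863 0.308  0.072 ]
grip [0.41126395 0.30785156 0.072     ] yaw -35.77706534961852 0.09862264595982681 0.040074253181734035 0.028469684551019864
tcp delta mm [  -5.61900471   11.41989504 -292.65721457]
```

Emit:
move_arm(deltas=[[-1, 2, -20, 0, 0, 0.6], [-1, 2, -22, 0, 0, 0.6], [-1, 2, -22, 0, 0, 0.6], [-1, 2, -22, 0, 0, 0.6], [-1, 1, -20, 0, 0, 0.5]])

```text
t: 4.17
eef_pos: [0.4125, 0.3042, 0.258]
ee_rot: [-3.141, 0.0, -0.631]
force: [0.1, -0.4, -0.6]
width: 0.0878
```

Emit:
move_arm(deltas=[[0, 0, -15, 0, 0, 0], [0, 0, -12, 0, 0, 0], [0, 0, -7, 0, 0, 0], [0, 0, -3, 0, 0, 0], [0, 0, 0, 0, 0, 0]])

```text
t: 4.58
eef_pos: [0.4124, 0.3048, 0.2215]
ee_rot: [3.141, -0.0, -0.63]
force: [-0.3, 0.0, 0.8]
width: 0.0876
```

Run:
```python
from h import *
st,im=look('w2');print(st['t'],st['eef_pos'],np.degrees(st['ee_rot']),st['force'])
```

```text
4.5833 [0.41238751 0.30477257 0.2215018 ] [ 1.79964078e+02 -4.91831087e-03 -3.60924535e+01] [-0.32518346  0.04750389  0.76188194]
```

View pics/w2.png

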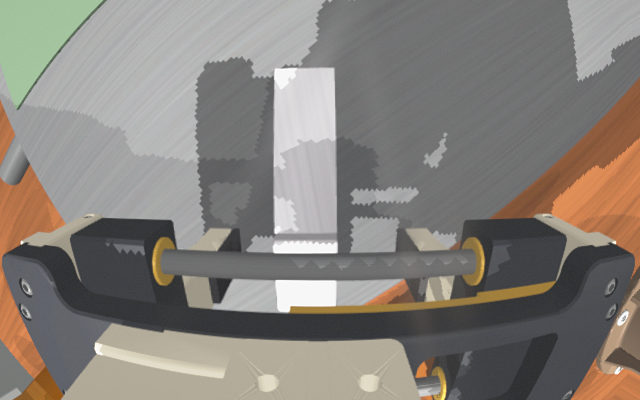

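Run:
```python
from h import *
st=arm.get_state();M=R.from_euler('xyz',st['ee_rot']).as_matrix()
print(np.array(arm.calibration('wrist')['mount']).round(3),arm.calibration('wrist')['intrinsics'])
for p,z in [((274,69),.043),((335.5,68),.043),((274,241),.072),((338,241),.072),((277,309),.072),((337,308),.072),((240,235),.055),((400,235),.055)]:
    w=hit('wrist',p,z,st);print(p,w.round(4),(M.T@(w-st['eef_pos'])*1000).round(1))
```

```text
[[ 0.001  0.966  0.257  0.069]
 [ 1.    -0.    -0.002  0.001]
 [-0.002  0.257 -0.966  0.02 ]
 [ 0.     0.     0.     1.   ]] [[309.70691629   0.         317.95423974]
 [  0.         309.70691629 197.8871928 ]
 [  0.           0.           1.        ]]
(274, 69) [0.5013 0.2664 0.043 ] [ 94.5 -21.  179.1]
(335.5, 68) [0.4831 0.2411 0.043 ] [ 94.7  10.2 179.1]
(274, 241) [0.435  0.3119 0.072 ] [ 14.2 -18.7 150.1]
(338, 241) [0.4179 0.2883 0.072 ] [ 14.3  10.5 150.1]
(277, 309) [0.4047 0.3348 0.072 ] [-23.8 -19.4 150.1]
(337, 308) [0.3876 0.3097 0.072 ] [-22.8  11.  150. ]
(240, 235) [0.4437 0.3309 0.055 ] [ 10.  -39.2 167.1]
(400, 235) [0.3945 0.2635 0.055 ] [ 10.   44.3 167. ]
```

Emit:
move_arm(deltas=[[0, 4, 0, 0, 0, 0], [0, 3, 0, 0, 0, 0], [0, 0, 0, 0, 0, 0], [0, 0, 0, 0, 0, 0], [0, 0, 0, 0, 0, 0]])

```text
t: 5.05
eef_pos: [0.412, 0.3126, 0.2219]
ee_rot: [-3.141, 0.0, -0.628]
force: [0.3, 0.2, -0.0]
width: 0.0877
```

Emit:
move_arm(deltas=[[0, 0, 0, 0, 0, 0], [0, 0, 0, 0, 0, 0], [0, 0, 0, 0, 0, 0], [0, 0, 0, 0, 0, 0], [0, 0, 0, 0, 0, 0]], claw=255, squeeze=40)

```text
t: 5.47
eef_pos: [0.412, 0.3124, 0.2216]
ee_rot: [3.142, -0.0, -0.628]
force: [-1.2, -0.2, -0.9]
width: 0.06
```

Emit:
move_arm(deltas=[[0, 0, 0, 0, 0, 0], [0, 0, 0, 0, 0, 0], [0, 0, 0, 0, 0, 0], [0, 0, 0, 0, 0, 0], [0, 0, 0, 0, 0, 0]])

```text
t: 5.88
eef_pos: [0.412, 0.3124, 0.2217]
ee_rot: [-3.142, -0.0, -0.628]
force: [0.2, 0.9, -0.2]
width: 0.0294
```

Emit:
move_arm(deltas=[[0, 0, 4, 0, 0, 0], [0, 0, 10, 0, 0, 0], [0, 0, 10, 0, 0, 0], [0, 0, 6, 0, 0, 0], [0, -10, 0, 0, 0, 0]])

```text
t: 6.3
eef_pos: [0.4128, 0.3041, 0.2539]
ee_rot: [-3.137, -0.0, -0.627]
force: [0.8, 0.4, -5.2]
width: 0.0296
```

Emit:
move_arm(deltas=[[2, -25, 0, 0, 0, 3], [2, -30, 0, 0, 0, 3], [2, -35, 0, 0, 0, 3], [2, -35, 0, 0, 0, 3], [2, -35, 0, 0, 0, 3]])

```text
t: 6.72
eef_pos: [0.4214, 0.1405, 0.2519]
ee_rot: [-3.141, 0.0, -0.364]
force: [1.8, 0.6, -3.9]
width: 0.0297
```

Emit:
move_arm(deltas=[[1, -35, 0, 0, 0, 3], [1, -35, 0, 0, 0, 3], [1, -35, 0, 0, 0, 3], [1, -30, 0, 0, 0, 3], [1, -25, 0, 0, 0, 3]])

```text
t: 7.13
eef_pos: [0.426, -0.0199, 0.252]
ee_rot: [-3.141, -0.0, -0.103]
force: [0.6, -0.2, -4.4]
width: 0.0296
```

Emit:
move_arm(deltas=[[0, -15, 0, 0, 0, 3], [0, -10, 0, 0, 0, 2], [0, -5, 0, 0, 0, 1], [0, 0, 0, 0, 0, 0], [0, 0, 0, 0, 0, 0]])

```text
t: 7.55
eef_pos: [0.4267, -0.048, 0.2518]
ee_rot: [-3.141, -0.0, -0.002]
force: [-0.7, 0.4, -5.0]
width: 0.0299
```

Run:
```python
from h import *
st,im=look('w3');print(st['t'],st['eef_pos'],np.degrees(st['ee_rot']),st['force'],st['width'])
for t,z in [('lip',.05),('foot_left',.04),('foot_right',.04),('heel',.04),('stop',.04)]:
    for d in arm.spot_point(t,'wrist')[:2]: print(t,np.round(d['score'],2),np.round(d['xy']),np.round(hit('wrist',d['xy'],z,st),4))
save('w3b',cv2.resize(im[0:260,150:500],(800,594),interpolation=3))
```

```text
7.55 [ 0.42665958 -0.04797246  0.25184057] [-1.79989598e+02 -9.36295606e-03 -1.16451013e-01] [-0.65980603  0.3941971  -4.99104535] 0.0298705499359867
foot_right 0.43 [490. 378.] [ 0.2499 -0.2269  0.04  ]
```

View pics/w3b.png

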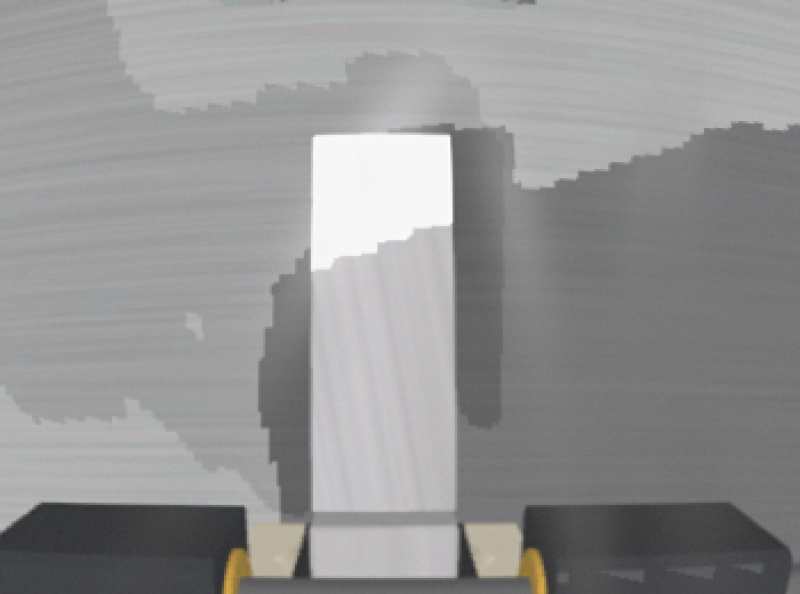

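The wedge is held straight at crop columns 312–455, but only specks of the casting show at the very top. I'll raise the arm to bring it into view.

Emit:
move_arm(deltas=[[0, 0, 20, 0, 0, 0], [0, 0, 25, 0, 0, 0], [0, 0, 25, 0, 0, 0], [0, 0, 20, 0, 0, 0], [0, 0, 0, 0, 0, 0]])

```text
t: 8.27
eef_pos: [0.4283, -0.047, 0.3456]
ee_rot: [-3.14, -0.007, 0.001]
force: [0.9, -0.1, -3.7]
width: 0.0299
```

Run:
```python
from h import *
st,im=look('w4');print(st['t'],st['eef_pos'],np.degrees(st['ee_rot']))
for t,z in [('lip',.05),('foot_left',.04),('foot_right',.04),('heel',.04),('stop',.04)]:
    for d in arm.spot_point(t,'wrist')[:2]: print(t,np.round(d['score'],2),np.round(d['xy']),np.round(hit('wrist',d['xy'],z,st),4))
save('w4b',cv2.resize(im[0:200,180:460],(800,571),interpolation=3))
```

```text
8.2667 [ 0.42832382 -0.04702938  0.34560205] [-1.79926879e+02 -3.95570542e-01  5.94678227e-02]
lip 0.95 [318.  34.] [ 0.5742 -0.0478  0.05  ]
foot_left 0.69 [280.  32.] [ 0.5806 -0.0127  0.04  ]
foot_right 0.9 [349.  32.] [ 0.5798 -0.0765  0.04  ]
stop 0.63 [316. 172.] [ 0.4472 -0.0459  0.04  ]
```

View pics/w4b.png

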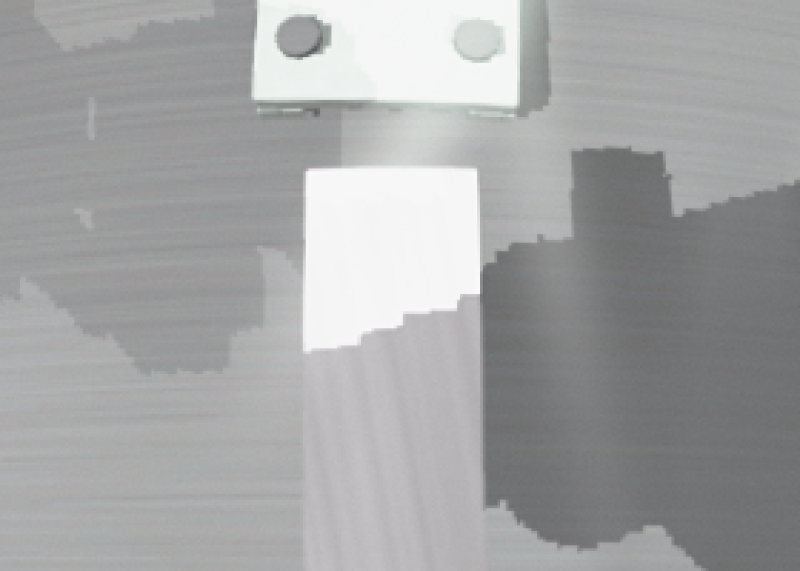

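The slab's front top corners are at crop (254,101) and (519,106). The wedge tip's corners are at crop (305,169) and (478,168).

Run:
```python
from h import *
st=arm.get_state();M=R.from_euler('xyz',st['ee_rot']).as_matrix()
f=lambda x,y:(180+x*.35,y*.35)
c=[hit('wrist',f(*p),.062,st) for p in [(254,101),(519,106)]]
zt=st['eef_pos'][2]-.2217+.04+.003
w=[hit('wrist',f(*p),zt,st) for p in [(305,169.5),(478,168)]]
e=[hit('wrist',f(*p),zt+.013,st) for p in [(303,570),(484,570)]]
for n,(a,b) in zip('cwe',[c,w,e]):
    d=a-b;m=(a+b)/2;print(n,a.round(4),b.round(4),'len',np.hypot(*d[:2]),'mid',m.round(4),'yaw',np.degrees(np.arctan2(-d[0],d[1])),'tool',(M.T@(m-st['eef_pos'])*1e3).round(1))
print(zt, arm.get_state()['eef_pos'],st['ee_rot'])
```

```text
c [ 0.565  -0.0083  0.062 ] [ 0.5632 -0.0852  0.062 ] len 0.07690716725177117 mid [ 0.5641 -0.0468  0.062 ] yaw -1.2832557322253617 tool [138.3  -1.  278. ]
w [ 0.5246 -0.0331  0.1616] [ 0.5249 -0.0637  0.1616] len 0.030539529535723916 mid [ 0.5248 -0.0484  0.1616] yaw 0.5276354673332573 tool [ 98.7   0.7 178.4]
e [ 0.4549 -0.0333  0.1746] [ 0.4549 -0.0642  0.1746] len 0.0309461210051184 mid [ 0.4549 -0.0488  0.1746] yaw 0.0013954030552345822 tool [ 28.8   1.1 165.6]
0.16161491092436217 [ 0.42654756 -0.04758409  0.34031491] [ 3.14096177e+00  2.57756176e-03 -2.59979926e-04]
```

Emit:
move_arm(deltas=[[0, 3, -20, 0, 0, -0.7], [0, 2, -25, 0, 0, -0.6], [0, 0, -25, 0, 0, 0], [0, 0, -25, 0, 0, 0], [0, 0, -15, 0, 0, 0]])

```text
t: 8.98
eef_pos: [0.4258, -0.0429, 0.2287]
ee_rot: [3.14, 0.004, -0.023]
force: [-1.1, -0.4, -3.8]
width: 0.03
```

Emit:
move_arm(deltas=[[0, 0, -5, 0, 0, 0], [0, 0, -2, 0, 0, 0], [0, 0, 0, 0, 0, 0], [0, 0, 0, 0, 0, 0], [0, 0, 0, 0, 0, 0]])

```text
t: 9.4
eef_pos: [0.4275, -0.0424, 0.2256]
ee_rot: [-3.141, -0.002, -0.023]
force: [-0.2, 1.1, -4.1]
width: 0.0295
```

Run:
```python
from h import *
st=arm.get_state();print(st['t'],st['eef_pos'],np.degrees(st['ee_rot']),st['force'])
```

```text
9.4 [ 0.42753973 -0.04239166  0.22558932] [-1.79965710e+02 -1.08161410e-01 -1.30104997e+00] [-0.22371892  1.10566594 -4.10842937]
```

Emit:
move_arm(deltas=[[5, 0, -1, 0, 0, 0], [7, 0, -1, 0, 0, 0], [5, 0, -1, 0, 0, 0], [3, -0.5, 0, 0, 0, 0], [0, 0, 0, 0, 0, 0]])

```text
t: 9.82
eef_pos: [0.4481, -0.043, 0.2217]
ee_rot: [-3.142, -0.001, -0.023]
force: [0.7, 0.2, -4.7]
width: 0.0296
```

Emit:
move_arm(deltas=[[0, 0, -0.5, 0, 0, 0], [0, 0, -0.5, 0, 0, 0], [0, 0, 0, 0, 0, 0], [0, 0, 0, 0, 0, 0], [0, 0, 0, 0, 0, 0]])

```text
t: 10.23
eef_pos: [0.4477, -0.043, 0.2216]
ee_rot: [-3.141, -0.002, -0.022]
force: [-0.4, -1.1, 5.5]
width: 0.0297
```

Run:
```python
from h import *
st,im=look('w5');print(st['t'],st['eef_pos'],np.degrees(st['ee_rot']),st['force'],st['moment'])
save('w5b',cv2.resize(im[0:150,220:430],(798,570),interpolation=3))
np.save('st5.npy',st,allow_pickle=True)
```

```text
10.2333 [ 0.44766288 -0.04301     0.22161164] [-1.79993687e+02 -1.22706832e-01 -1.27576916e+00] [-0.4276395  -1.05208339  5.47028751] [-0.50573883  0.25401413 -0.07682501]
```

View pics/w5b.png

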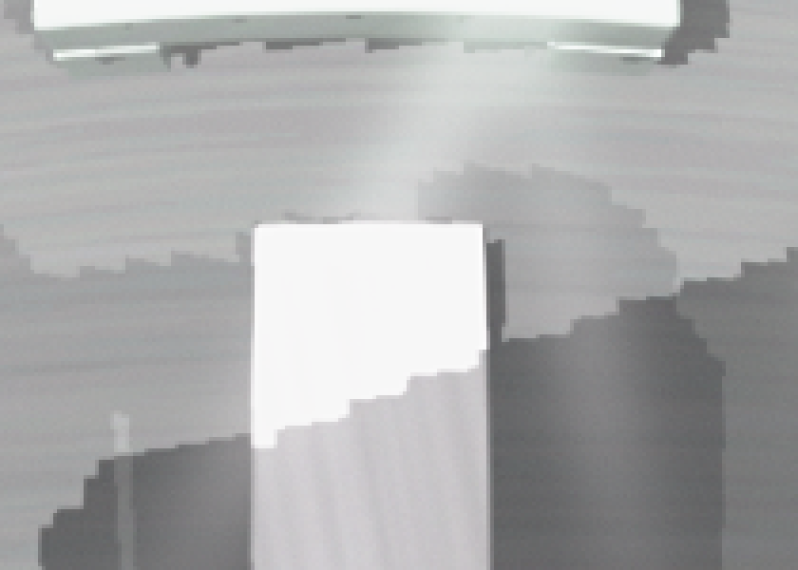

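The wedge lies on the plate with about 10 N of press. It is centred within about 1.5 mm of the channel: wedge mid column 368, casting 357. Next I compute the gap to the lip.

Run:
```python
from h import *
st=np.load('st5.npy',allow_pickle=True).item();s=210/798
f=lambda x,y:(220+x*s,y*s)
for n,z,ps in [('feet',.04,[(55,59),(155,53),(550,50),(660,56)]),('slabtop',.062,[(35,29),(678,24)]),('lip',.05,[(200,41),(500,41)]),('tip',.043,[(256,226),(482,224)])]:
    h=np.array([hit('wrist',f(*p),z,st) for p in ps]);print(n,h.round(4).tolist(),h.mean(0).round(4))
```

```text
feet [[0.5749, -0.0024, 0.04], [0.5742, -0.0168, 0.04], [0.5731, -0.0715, 0.04], [0.5731, -0.0871, 0.04]] [ 0.5738 -0.0445  0.04  ]
slabtop [[0.5714, -0.0057, 0.062], [0.57, -0.084, 0.062]] [ 0.5707 -0.0448  0.062 ]
lip [[0.5718, -0.0245, 0.05], [0.5707, -0.0634, 0.05]] [ 0.5712 -0.044   0.05  ]
tip [[0.5469, -0.0309, 0.043], [0.5465, -0.0609, 0.043]] [ 0.5467 -0.0459  0.043 ]
```

Emit:
move_arm(deltas=[[6, 0, 0, 0, 0, 0], [10, 0, 0, 0, 0, 0], [10, 0, 0, 0, 0, 0], [10, 0, 0, 0, 0, 0], [6, 0, 0, 0, 0, 0]], squeeze=50)

```text
t: 10.7
eef_pos: [0.485, -0.0445, 0.2211]
ee_rot: [3.139, 0.01, -0.024]
force: [-13.4, 0.4, 16.4]
width: 0.0301
```

Emit:
move_arm(deltas=[[3, 0, 0, 0, 0, 0], [3, 0, 0, 0, 0, 0], [2, 0, 0, 0, 0, 0], [0, 0, 0, 0, 0, 0], [0, 0, 0, 0, 0, 0]])

```text
t: 11.12
eef_pos: [0.4927, -0.0442, 0.2211]
ee_rot: [3.139, 0.01, -0.024]
force: [-21.2, 1.3, 27.6]
width: 0.0296
```

Run:
```python
from h import *
st,im=look('w6');print(st['t'],st['eef_pos'],np.degrees(st['ee_rot']),st['force'],st['moment'])
for c in ['scene']:
    i=arm.grab_frame(c);save(c+'6',i)
    for t in ['lip','foot_left','foot_right','heel','casting']:
        for d in arm.spot_point(t,c)[:4]:
            if abs(d['xy'][0]-350)<40 and d['xy'][1]>200: print(t,np.round(d['score'],2),np.round(d['xy'],1))
a=cv2.resize(im[0:150,220:430],(420,300),interpolation=3)
b=cv2.resize(i[205:275,300:400],(420,294),interpolation=3)
save('c6',np.vstack([a,b]))
```

```text
11.1167 [ 0.49269119 -0.04420922  0.22106873] [179.85802221   0.55833587  -1.36391253] [-21.21355253   1.29163476  27.64074261] [6.20867388e-01 8.17218190e+00 1.03118588e-03]
lip 0.83 [332.  228.7]
foot_left 0.94 [344.6 231. ]
foot_right 0.85 [332.3 233.8]
heel 0.88 [369.5 248. ]
heel 0.2 [326.8 226.2]
casting 0.77 [351.5 238. ]
```

View pics/c6.png

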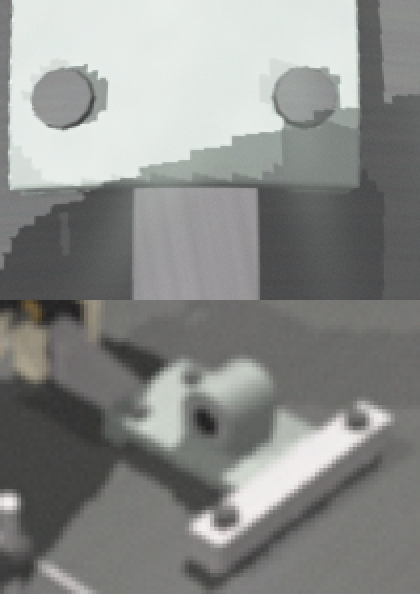

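The wedge is under the slab, centred in the channel (columns 133–258 against the casting's 8–360), and the casting is still flat. The down-press has grown to about 32 N and is making friction, so I'll ease it before continuing.

Emit:
move_arm(deltas=[[0, 0, 0.5, 0, 0, 0], [0, 0, 0.5, 0, 0, 0], [0, 0, 0, 0, 0, 0], [0, 0, 0, 0, 0, 0], [0, 0, 0, 0, 0, 0]])

```text
t: 11.88
eef_pos: [0.497, -0.0431, 0.2214]
ee_rot: [3.141, 0.001, -0.023]
force: [-1.4, 0.4, -3.7]
width: 0.0296
```

Emit:
move_arm(deltas=[[2, 0, -0.1, 0, 0, 0], [2, 0, 0, 0, 0, 0], [2, 0, 0, 0, 0, 0], [1, 0, 0, 0, 0, 0], [0, 0, 0, 0, 0, 0]])

```text
t: 12.3
eef_pos: [0.5023, -0.0435, 0.2211]
ee_rot: [3.14, 0.006, -0.024]
force: [-10.9, 1.2, 7.0]
width: 0.0298
```

Emit:
move_arm(deltas=[[1, 0, 0, 0, 0, 0], [1, 0, 0, 0, 0, 0], [1, 0, 0, 0, 0, 0], [1, 0, 0, 0, 0, 0], [0, 0, 0, 0, 0, 0]])

```text
t: 12.72
eef_pos: [0.5045, -0.0438, 0.2211]
ee_rot: [3.14, 0.01, -0.024]
force: [-18.1, 3.0, 17.5]
width: 0.0302
```

Emit:
move_arm(deltas=[[0, 0, 0.5, 0, 0, 0], [1, 0, 0, 0, 0, 0], [1, 0, 0, 0, 0, 0], [1, 0, 0, 0, 0, 0], [0, 0, 0, 0, 0, 0]])

```text
t: 13.13
eef_pos: [0.5089, -0.0435, 0.2211]
ee_rot: [3.14, 0.007, -0.024]
force: [-11.4, 1.3, 2.3]
width: 0.03
```

Run:
```python
from h import *
st,im=look('w7');print(st['t'],st['eef_pos'],np.degrees(st['ee_rot']),st['force'],st['moment'])
i=arm.grab_frame('scene');save('scene7',i)
for t in ['lip','foot_left','foot_right','heel','casting']:
    for d in arm.spot_point(t,'scene')[:4]:
        if abs(d['xy'][0]-350)<40 and d['xy'][1]>200: print(t,np.round(d['score'],2),np.round(d['xy'],1))
# image motion of casting front between scene0/6/7
p=cv2.imread('pics/scene6.png',0);q=cv2.imread('pics/scene7.png',0);z=cv2.imread('pics/scene0.png',0)
def shift(A,B,x0,y0,x1,y1):
    r=cv2.matchTemplate(cv2.resize(B[y0-5:y1+5,x0-5:x1+5],None,fx=8,fy=8,interpolation=3),cv2.resize(A[y0:y1,x0:x1],None,fx=8,fy=8,interpolation=3),5)
    _,s,_,l=cv2.minMaxLoc(r);return (l[0]/8-5,l[1]/8-5,round(s,3))
K=arm.calibration('scene');T=np.linalg.inv(np.array(K['T']))
def px(w):
    c=T@np.r_[w,1];v=np.array(K['intrinsics'])@[c[0],-c[1],-c[2]];return v[:2]/v[2]
l=np.array([.575,-.045,.062]);print('lip px',px(l),'per 3mm lift',px(l+[0,0,.003])-px(l),'at heel',px([.69,-.047,.062]))
for nm,bx in [('front',(320,216,344,240)),('boss',(340,216,366,240)),('stop',(345,235,395,268))]:
    print(nm,shift(p,q,*bx),shift(z,q,*bx))
wp=cv2.imread('pics/w6.png',0)
save('c7',np.vstack([cv2.resize(im[0:150,220:430],(420,300),interpolation=3),cv2.resize(i[205:275,300:400],(420,294),interpolation=3)]))
```

```text
13.1333 [ 0.50886148 -0.0435407   0.22113624] [179.92483154   0.38915178  -1.36463734] [-11.43363379   1.32551722   2.30438397] [0.52772801 4.67260438 0.03911263]
lip 0.64 [331.8 226.3]
foot_right 0.76 [330. 236.]
casting 0.77 [351.8 241.5]
casting 0.62 [343.3 239.8]
lip px [335.01242831 224.57121834] per 3mm lift [-0.00092981 -0.86168491] at heel [367.04707122 241.86000373]
front (2.0, 1.0, 0.86) (1.0, 2.0, 0.71)
boss (0.0, 0.0, 0.895) (0.0, 0.0, 0.868)
stop (0.0, 0.0, 0.999) (0.0, 0.0, 0.984)
```

View pics/c7.png

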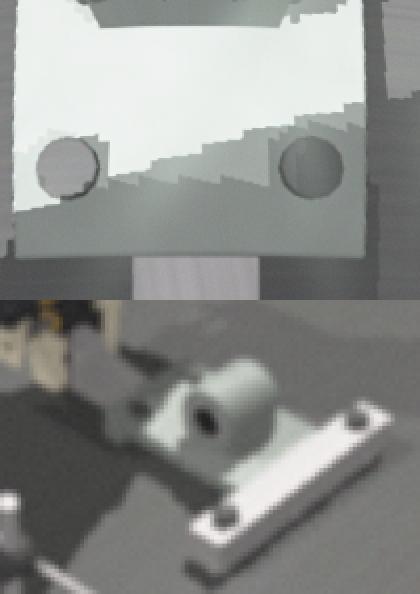

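Run:
```python
from h import *
st=arm.get_state();print(st['eef_pos'],st['force'])
f=lambda x,y:(220+x/2,y/2)
for z in (.062,.064,.066):
    a,b=[hit('wrist',f(*p),z,st) for p in [(15,257),(366,257)]];m=hit('wrist',f(195,257),z,st);print('slab',z,a.round(4),b.round(4),m.round(4),np.hypot(*(a-b)[:2]))
im=cv2.imread('pics/w7.png',0);print(im[120:140,300].tolist(),im[215:240,318].tolist())
for r in (224,227): 
  for z in(.063,.072): print(r,z,hit('wrist',(318,r),z,st).round(4))
t=np.array(st['eef_pos'])
```

```text
[ 0.50884054 -0.04354498  0.22114911] [-9.30745589  1.25589684  1.28411616]
slab 0.062 [ 0.573  -0.0051  0.062 ] [ 0.571  -0.0851  0.062 ] [ 0.5711 -0.0462  0.062 ] 0.07998396225714731
slab 0.064 [ 0.573  -0.0057  0.064 ] [ 0.5711 -0.0845  0.064 ] [ 0.5712 -0.0462  0.064 ] 0.07882902073732007
slab 0.066 [ 0.5731 -0.0063  0.066 ] [ 0.5712 -0.084   0.066 ] [ 0.5713 -0.0462  0.066 ] 0.07767407921749281
[142, 137, 139, 139, 140, 135, 127, 125, 143, 164, 166, 165, 163, 167, 166, 165, 167, 165, 165, 165] [161, 162, 161, 161, 161, 159, 160, 164, 165, 163, 154, 136, 122, 120, 120, 123, 120, 128, 142, 153, 157, 157, 159, 158, 158]
224 0.063 [ 0.5267 -0.0454  0.063 ]
224 0.072 [ 0.53   -0.0454  0.072 ]
227 0.063 [ 0.5252 -0.0453  0.063 ]
227 0.072 [ 0.5286 -0.0454  0.072 ]
```

Emit:
move_arm(deltas=[[0, 0, 0.2, 0, -0.2, 0], [1, 0, 0, 0, -0.2, 0], [1, 0, 0, 0, 0, 0], [1, 0, 0, 0, 0, 0], [1, 0, 0, 0, 0, 0]])

```text
t: 13.9
eef_pos: [0.5123, -0.0438, 0.2212]
ee_rot: [3.14, 0.001, -0.024]
force: [-12.4, 0.4, 3.4]
width: 0.0296
```

Run:
```python
from h import *
st,im=look('w8');print(st['t'],st['eef_pos'],np.degrees(st['ee_rot']),st['force'],st['moment'])
g=cv2.imread('pics/w8.png',0);print('edge',g[125:155,300].tolist());print(g[215:240,318].tolist())
```

```text
13.9 [ 0.51233023 -0.04377515  0.22119911] [ 1.79908296e+02  6.01509839e-02 -1.37192489e+00] [-12.41389562   0.36683379   3.41245883] [ 9.24626458e-02  5.22289224e+00 -5.13917059e-03]
edge [144, 142, 143, 143, 145, 143, 143, 142, 140, 142, 137, 126, 118, 160, 171, 172, 170, 169, 170, 171, 170, 169, 169, 170, 167, 168, 171, 168, 168, 167]
[166, 164, 167, 168, 165, 170, 168, 167, 167, 169, 161, 141, 125, 126, 126, 125, 122, 133, 146, 160, 163, 163, 163, 162, 164]
```

Run:
```python
from h import *
st=arm.get_state();print(st['eef_pos'],st['force'])
lip=hit('wrist',(318,137.3),.0645,st);s=hit('wrist',(318,225.3),.063,st)
print(lip,s,'past',80-1e3*(lip-s)[0])
i=arm.grab_frame('scene');save('scene8',i)
im=cv2.imread('pics/w8.png')
a=cv2.resize(im[60:210,220:430],(420,300),interpolation=3)
b=cv2.cvtColor(i,4)
b=cv2.resize(b[205:275,300:400],(780,546),interpolation=3)
cv2.imwrite('pics/c8.png',b)
```

```text
[ 0.51257302 -0.04377289  0.22120605] [-11.43730856  -0.55749623   2.78519919]
[ 0.57196407 -0.0466103   0.0645    ] [ 0.53060169 -0.04566088  0.063     ] past 38.63761253528723
```

View pics/c8.png

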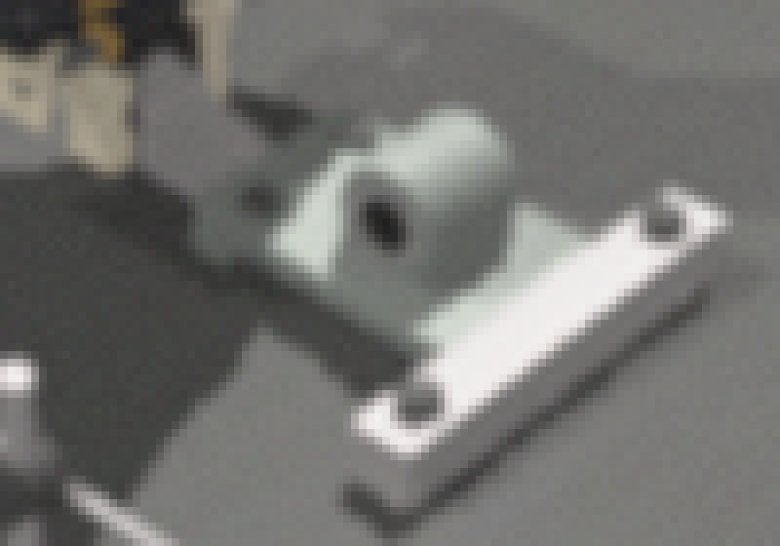

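Emit:
move_arm(deltas=[[0, 0, 0, 0, 0, 0], [0, 0, 0, 0, 0, 0], [0, 0, 0, 0, 0, 0], [0, 0, 0, 0, 0, 0], [0, 0, 0, 0, 0, 0]])

```text
t: 14.42
eef_pos: [0.5126, -0.0438, 0.2212]
ee_rot: [3.14, 0.0, -0.024]
force: [-10.2, -0.3, 2.4]
width: 0.0298
```

Run:
```python
from h import *
st,im=look('w9');print(st['t'],st['eef_pos'],st['force'],st['width'])
g=cv2.imread('pics/w9.png',0);print('edge',g[130:145,300].tolist())
arm.job_done()
```

```text
14.4167 [ 0.51255445 -0.04377691  0.22122299] [-10.22610141  -0.34309744   2.38053365] 0.02983072208149062
edge [143, 142, 143, 141, 143, 141, 134, 123, 136, 161, 171, 170, 168, 171, 170]
the job is handed in; nothing more can be done
```

I gripped the wedge across its grip block and slid it, flat and thin end first, into the channel under the grey casting. I handed the job in at 14.4 s with the gripper still holding it.

- **Lift:** the tip is about 39 mm past the lip by both the arm's travel and the wrist view. By the wedge's geometry that lifts the front feet about 2.7 mm, give or take 0.5 mm. I did not measure the feet's clearance directly, because the scene camera is too coarse for it.
- **Back foot and stop:** in the last scene view the casting still sits against the stop bar. I did not measure the back foot's contact with the plate.
- **Holding:** the pose was steady, with a push of about 10 N, a light down-press and a grip opening of 29.8 mm.
- **Off plan:** the down-press rose to about 32 N partway in and the gripper tilted by up to 0.6°. I eased both, and the last reading was nearly level.
- **Other tools:** the arm's path kept clear of them, but I did not check their positions afterwards.

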